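# Fit the support post into the titration stand and clamp it

## Task

Take the round post (not the hexagonal one) out of the rod rack and feed it foot first into the open collet of the titration stand, pushing it gently down past the drag of the friction ring until it is fully home on the hidden depth stop, without forcing it. Then swing the collet's lever fully closed so that the post is clamped there, and let go; leave the hex bar in its rack and everything else on the bench where it stands.

Things in the scene. Friction and masses are not known exactly. Their poses are not given: they have to be found in the camera images.
- post_mid (a point): Centre (half-way up) of the round post: plain steel round bar, 14 mm diameter, 170 mm long, 0.15 to 0.25 kg, foot chamfered 2 mm, z axis along the bar. At the start it stands upright in one of the rack's holes, its foot 8 mm above the bench, so that 120 mm of it shows above the rack; the hole has about 1 mm of play. It can be gripped anywhere above the rack
- hex_mid (a point): Centre of the other bar, which stays where it is: a hexagonal steel bar 12 mm across flats and 130 mm long, standing in another hole of the same rack
- rack_top (a point): Centre of the top face of the grey rod rack (block 50 x 190 x 50 mm high, fixed; this point is 50 mm above the bench). Three holes in a row along its y axis, 60 mm apart, the middle one at this point; the round post and the hex bar stand in the two end holes, either way round; the middle hole is empty
- stand: White foot plate of the titration stand, 150 x 130 x 15 mm, fixed; origin on the bench under the collet axis, z up. The collet, an octagonal steel tube 43 mm across, stands upright at its middle
- collet_mouth (a point): Centre of the collet's open mouth, on the collet axis (z, up), 112 mm above the bench. The mouth is a funnel 28 mm wide at the top that narrows over 12 mm to a straight bore with 1.2 mm of play around the post; inside are a friction ring and, below it, a depth stop (see bore)
- bore (a point): Top of the straight bore, on the axis 12 mm below the mouth. 16 to 24 mm below the mouth the post's foot meets a ring that must be pushed down against a steady 7 N drag (the post's weight will not move it, and it stays put). 30 to 80 mm below the mouth, unseen and set anew each time, is the depth stop, a fixed pin felt as a hard rise beyond the drag; over 20 N on it spoils its setting
- clamp_lever (a joint): Angle of the collet's clamping lever about the collet axis (vertical through collet_mouth), in rad, counter-clockwise from above: 0 fully open, 1.4 fully closed (end of its travel), starts between 0 and 0.2. It turns with a steady friction of about 0.35 N m (3.5 N at the grip) and stays where it is left
- lever_grip (a point): The lever's upright grip, a black round peg 16 mm in diameter, rising from the dark lever arm; this point is on the peg's axis 80 mm above the bench, 100 mm from the collet axis; the peg's top is at 100 mm, the lever arm's top (12 mm wide) at 50 mm. The grip travels in a level circle about the collet axis, from 0 (pointing along the stand's -y side) counter-clockwise as the joint grows
- bod_a: Bystander: glass-stoppered sample bottle, 66 mm diameter, 149 mm tall, origin under its centre
- bod_b: Bystander: another such glass-stoppered bottle, origin under its centre
- bod_c: Bystander: a third such glass-stoppered bottle, origin under its centre
- reagent: Bystander: white plastic reagent bottle, 68 mm diameter, 170 mm tall, origin under its centre
- vial: Bystander: small amber vial, 26 mm diameter, 50 mm tall, standing on the stand's foot plate; origin under its centre
- dish: Bystander: white porcelain dish, 80 mm diameter, 20 mm tall, origin under its centre
- driver: Bystander: screwdriver lying on the bench
Things that resemble listed ones, but are neither listed nor needed, are in the scene too. Leave any blue look-alike of the stand alone.

How it is judged:
By the outcome, as a careful person would: the job done as asked, in the order asked, and still so for the second after the job is handed in, with the robot touching nothing.
It also fails if it takes over 58 s, if anything falls off the work surface, if the arm or the gripper's body presses on something with over 40 N, if the wrist force passes 120 N, or if a joint passes its speed limit or range.

## Robot

A 7-joint arm with a two-finger parallel gripper is mounted at the origin on the work surface. World frame = base frame: x ahead of the robot, y to its left, z up, the work surface at z = 0. Lengths are in m, angles in rad, forces in N, time in s.
With the tool pointing down it reaches from about 0.4 to 0.85 m from the base axis. Payload 10.4 kg.
Tool frame: the origin (TCP) lies midway between the tips of the shut fingers; the grasp point (between the pads) lies 19 mm behind it; y points along the fingers, x is the direction in which the jaws open and shut, and the axes are right-handed (so a half turn about y gives the same grasp; the last joint's range is limited). The gripper opens to 87 mm and grips with 3 to 60 N. Pads are 19 mm wide; open, the fingers measure 117 mm over their backs; the gripper's body (75 mm by 190 mm) begins 51 mm behind the grasp point.
Start: joints at [-1.171, 0.332, -0.065, 1.46, 0.022, 1.35, -0.088], TCP at [0.256, 0.57, 0.223] pointing down, gripper open.
Joint ranges: [-2.6, 2.6], [-0.5, 2.12], [-1.47, 1.34], [0.16, 2.42], [-1.27, 4.41], [0.06, 2.06], [-2.6, 2.6]. Speed limits (rad/s): [2.22, 2.22, 2.79, 2.79, 3.14, 3.14, 3.14].

## Interface

Orientations are given as a unit quaternion [x, y, z, w].
In Python, from bench import r gives the robot as it stands. The module is installed in compiled form; this text tells all that it offers.
- The arm moves only by the tool arm_command, never from a script. Its argument "deltas" is one flat list of numbers, 6 for each row, row after row: the shift along the tool's x, y, z in m, then the turn, a rotation vector about the tool's x, y, z in degrees. In form: [tx, ty, tz, ax, ay, az, tx, ty, tz, ax, ay, az, ...]. A call has 1 to 8 rows; each row is the pose to reach, as a shift and turn from the pose commanded when the call began, along the tool's axes at that moment; what a row does not reach only later rows make up. A row lasts 1/8 s, in which the tool goes at most 62.5 mm and 10.7 degrees, less where a joint would pass 70% of its speed; a pose out of reach is approached as far as the arm can. A call with a gripper value outside its range is refused whole. "hand" is the opening, from 0 (shut) to 1 (fully open), set as the call begins (left out, the last holds). The fingers move at their own pace and stop on an object; "grip_force" is the grip in N (left out, the last holds). Time passes only in rows, so rows that repeat a pose let the fingers close. It gives the time, the measured TCP pose, the force and the opening at its end, in the units of the state.
- r.read_state(): the state, without advancing time (a new reading comes with each control period).
- r.camera(name): name is "scene" or "side" or "wrist"; returns a dict with "image" (420x560x3 uint8, red, green, blue), "intrinsics" (3x3 intrinsics, pixels), "world_from_camera" (4x4, takes a point from camera to world coordinates); the wrist camera has in their place "hand_eye" (4x4, takes a point from camera to tool coordinates, whose origin is the TCP and whose axes are the tool frame's). Camera axes: x right, y down, z forward; pixel columns grow to the right and rows downward; lengths in m; the calibration is good to about 2 mm. A picture is of the moment at which its call begins: read the wrist's pose just before it. There is no depth.
- r.close_job(): hands the job in, once; it reports no verdict.
Trained networks look in a picture, given as the dict that the camera call returned (one of the last four; its "shot" number tells which), for a name from the list of things; names that differ only in an ending like _2 or _b are one class to them, and where a whole thing is asked for, a point or a joint stands for the part that bears it (a point fixed in the world has none). Each returns a list of dicts, best first, with "conf" (0 to 1); they miss things now and then, are a little off and sometimes report something else, mostly with a low value. They report only what shows in the picture. A call takes as long as a camera call. They do not tell look-alikes from the thing itself.
- r.boxes_of(picture, query): "centre" ([row, column] in pixels, amid what is visible of it).
- r.regions_of(picture, query): "region" (420x560 bool, what is visible of it) and "centre" ([row, column] in pixels, amid what is visible of it).
The state is a dict: "time": time; "joint_positions": joint angles; "joint_vel": joint speeds; "joint_torque": joint torques, N m; "ee_pos": TCP position; "eef_rot": TCP orientation; "ft_force": force on the tool from outside, world axes, zero at the start; "torque": the same for the moment, N m; "width": finger opening in m.
Only numpy, scipy, OpenCV 4.12 (cv2) and the standard library are available. Lean on these libraries where they do the work, as an engineer would, in place of code of your own. Each camera call takes 0.05 s, during which the arm holds its last target.

## Working session

There is one attempt and no reset: what is moved stays moved. The work goes in short steps, Python scripts to look and compute and a tool call to move; the robot and the scene stay as the last step left them, time stands still between calls to the robot, and variables do not carry over. Pictures are saved under pics/ and viewed, and the job is handed in when it is done.

Besides the shell and the picture viewer there is one more tool, called after "Call:" as name(argument=value, ...) on one line, values as JSON. arm_command: Moves the arm, as the interface text tells. Its arguments: {"type":"object","properties":{"deltas":{"type":"array","items":{"type":"number"}},"hand":{"type":"number"},"grip_force":{"type":"number"}},"required":["deltas"]}

```bash
mkdir -p pics; python3 - <<'E'
from bench import r
import cv2,numpy as np,pickle
s=r.read_state();print({k:np.round(v,3) for k,v in s.items()})
d={}
for n in ["scene","side","wrist"]:
    p=r.camera(n);d[n]=p
    cv2.imwrite(f"pics/a_{n}.png",p["image"][:,:,::-1])
    print(n,p["intrinsics"].round(1).tolist(),np.round(p.get("world_from_camera",p.get("hand_eye")),3).tolist())
    for q in ["post_mid","hex_mid","rack_top","stand","collet_mouth","lever_grip","bore"]:
        try: print(q,[(round(b["conf"],2),np.round(b["centre"]).tolist()) for b in r.boxes_of(p,q)[:4]])
        except Exception as e: print(q,e)
pickle.dump(d,open("a.pkl","wb"))
E
```

```text
{'time': np.float64(0.0), 'joint_positions': array([-1.171,  0.333, -0.065,  1.461,  0.022,  1.35 , -0.088]), 'joint_vel': array([ 0.002, -0.001, -0.   , -0.001, -0.001,  0.001, -0.001]), 'joint_torque': array([ 0.0000e+00, -6.2326e+01,  2.5000e-02, -3.8990e+01, -6.1000e-02,
        4.0000e-02,  0.0000e+00]), 'ee_pos': array([0.256, 0.57 , 0.222]), 'eef_rot': array([ 0.594,  0.384, -0.384, -0.593]), 'ft_force': array([ 1.024, -0.268,  0.358]), 'torque': array([ 0.032,  0.021, -0.023]), 'width': np.float64(0.087)}
scene [[420.0, 0.0, 280.2], [0.0, 420.0, 214.2], [0.0, 0.0, 1.0]] [[-0.726, 0.552, -0.411, 0.918], [0.688, 0.594, -0.417, 0.439], [0.014, -0.585, -0.811, 0.912], [0.0, 0.0, 0.0, 1.0]]
post_mid [(0.72, [293.0, 353.0]), (0.4, [292.0, 326.0])]
hex_mid [(0.42, [297.0, 228.0])]
rack_top [(0.89, [292.0, 324.0]), (0.32, [204.0, 234.0])]
stand [(0.88, [144.0, 188.0]), (0.79, [241.0, 442.0]), (0.72, [204.0, 236.0]), (0.7, [147.0, 280.0])]
collet_mouth [(0.85, [146.0, 190.0]), (0.72, [203.0, 236.0]), (0.71, [148.0, 281.0]), (0.71, [236.0, 446.0])]
lever_grip [(0.97, [219.0, 433.0]), (
[... 615 characters left out ...]
uth [(0.9, [288.0, 313.0]), (0.86, [393.0, 321.0]), (0.67, [333.0, 196.0]), (0.67, [186.0, 165.0])]
lever_grip [(0.85, [336.0, 200.0]), (0.74, [184.0, 164.0]), (0.61, [404.0, 325.0]), (0.56, [293.0, 322.0])]
bore [(0.88, [392.0, 317.0]), (0.88, [186.0, 164.0]), (0.74, [164.0, 227.0]), (0.67, [333.0, 198.0])]
wrist [[304.6, 0.0, 282.0], [0.0, 304.6, 210.5], [0.0, 0.0, 1.0]] [[1.0, 0.001, -0.0, -0.001], [0.0, -0.282, 0.959, -0.162], [0.001, -0.959, -0.282, 0.078], [0.0, 0.0, 0.0, 1.0]]
post_mid []
hex_mid [(0.56, [320.0, 229.0])]
rack_top []
stand [(0.27, [320.0, 228.0])]
collet_mouth [(0.58, [216.0, 85.0])]
lever_grip [(0.78, [225.0, 84.0])]
bore [(0.71, [220.0, 88.0]), (0.4, [319.0, 229.0])]
```

View pics/a_scene.png

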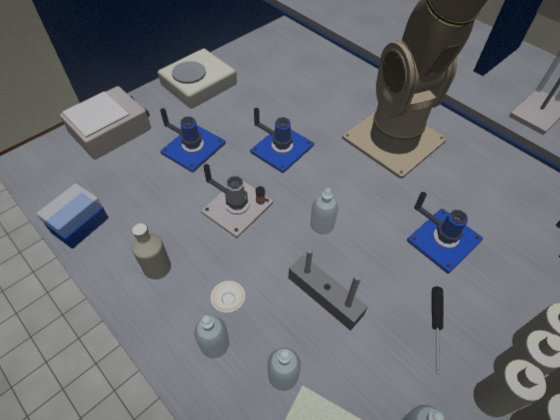

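View pics/a_side.png

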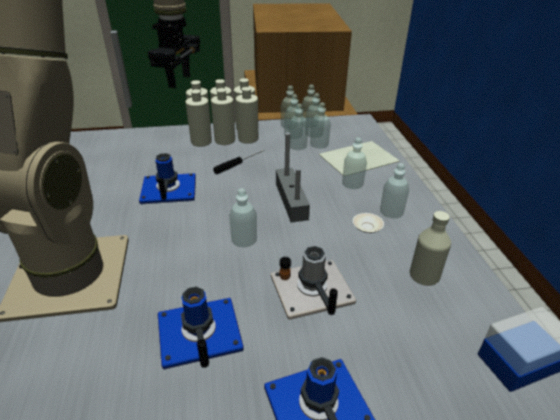

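View pics/a_wrist.png

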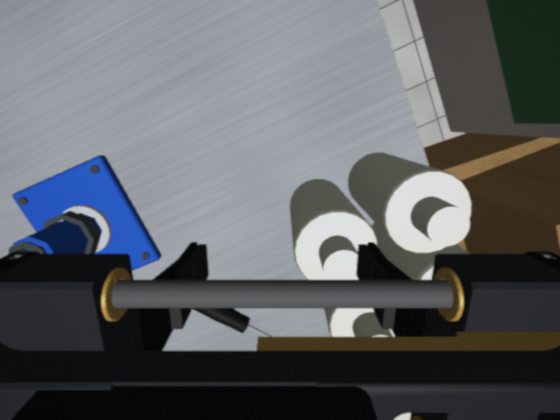

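```bash
python3 - <<'E'
import cv2,pickle
d=pickle.load(open("a.pkl","rb"))
def z(n,r0,r1,c0,c1,f,o):
    cv2.imwrite(o,cv2.resize(d[n]["image"][r0:r1,c0:c1,::-1],None,fx=f,fy=f,interpolation=cv2.INTER_CUBIC))
z("scene",150,330,190,380,4,"pics/z1.png") if 0 else None
z("scene",155,240,190,285,8,"pics/z1.png")
z("scene",240,330,280,375,6,"pics/z2.png")
z("side",240,320,260,360,7,"pics/z3.png")
z("side",125,225,260,330,6,"pics/z4.png")
E
```

```text
(no output)
```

View pics/z1.png

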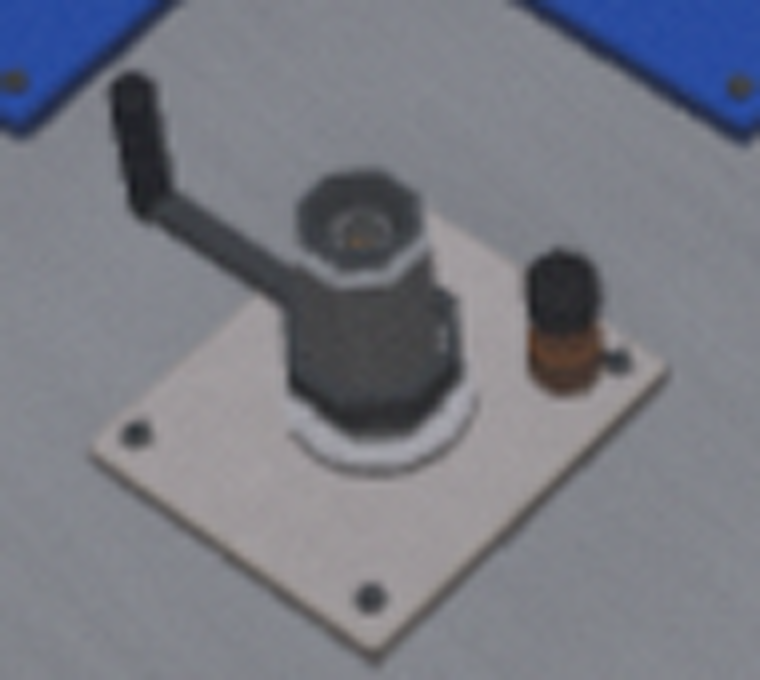

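View pics/z2.png

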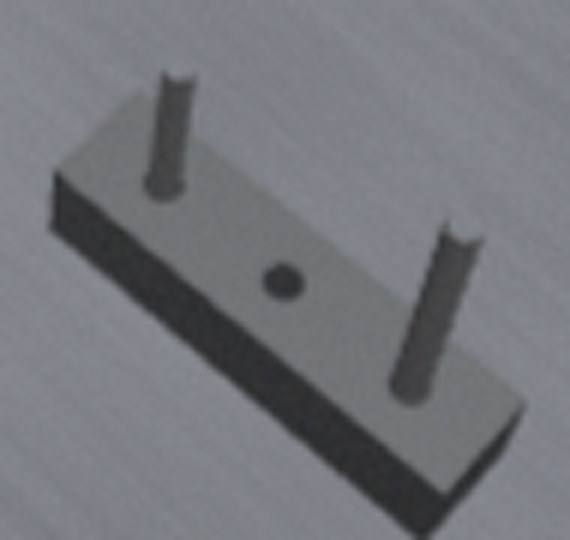

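View pics/z3.png

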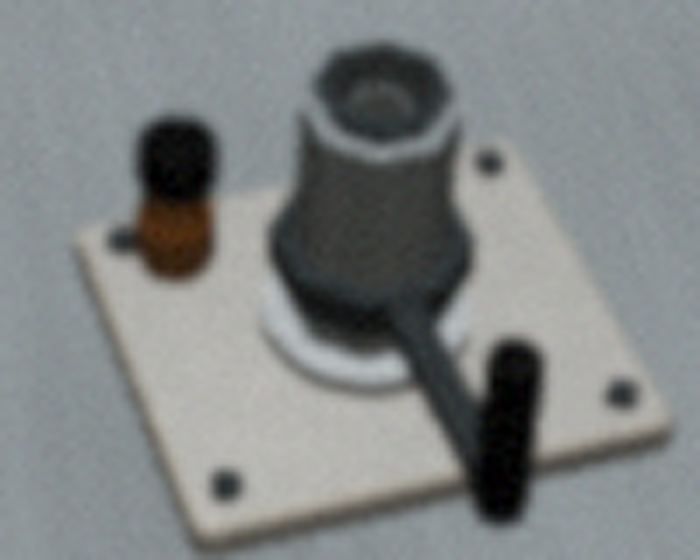

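View pics/z4.png

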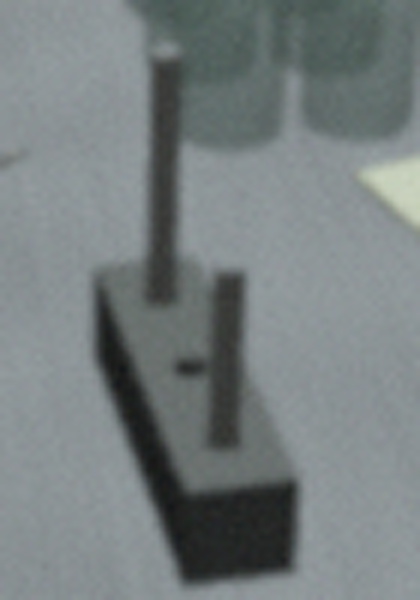

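```bash
cat > h.py <<'E'
import numpy as np,pickle
d=pickle.load(open("a.pkl","rb"))
Z={"z1":("scene",155,190,8),"z2":("scene",240,280,6),"z3":("side",240,260,7),"z4":("side",125,260,6)}
def ray(cam,col,row,T=None):
    p=d[cam];T=p["world_from_camera"] if T is None else T
    v=np.linalg.inv(p["intrinsics"])@[col,row,1]
    return T[:3,3],T[:3,:3]@v
def px(z,x,y):
    n,r0,c0,f=Z[z];return n,c0+(x+.5)/f-.5,r0+(y+.5)/f-.5
def atz(z,x,y,h):
    o,v=ray(*px(z,x,y));return (o+v*(h-o[2])/v[2])
def tri(a,b):
    o1,v1=ray(*px(*a));o2,v2=ray(*px(*b));v1=v1/np.linalg.norm(v1);v2=v2/np.linalg.norm(v2)
    A=np.stack([v1,-v2],1);t=np.linalg.lstsq(A,o2-o1,rcond=None)[0]
    p,q=o1+v1*t[0],o2+v2*t[1];return (p+q)/2,np.linalg.norm(p-q)
E
python3 - <<'E'
from h import *
np.set_printoptions(precision=4,suppress=True)
for n,a,b,h in [("post base",("z2",411,385),("z4",162,300),.05),("mid",("z2",284,282),("z4",190,367),.05),("hexbase",("z2",164,187),("z4",224,445),.05),
 ("posttop",("z2",463,234),("z4",167,50),.178),("hextop",("z2",180,77),("z4",229,272),.138),
 ("mouth",("z1",360,225),("z3",382,97),.112),("gripT",("z1",133,88),("z3",515,352),.1),("gripB",("z1",148,205),("z3",500,505),.05),
 ("cL(-x?)",("z1",92,447),("z3",670,430),.015),("cBottom",("z1",376,655),("z3",515,145),.015),("cR",("z1",668,370),("z3",78,240),.015),("vialtop",("z1",564,270),("z3",178,140),.065)]:
    p,e=tri(a,b);print(n,p,round(e,4),"scene@z",atz(*a,h)[:2],"side@z",atz(*b,h)[:2])
E
```

```text
post base [0.5387 0.2732 0.0508] 0.0006 scene@z [0.5387 0.2729] side@z [0.5387 0.2747]
mid [0.5418 0.2134 0.051 ] 0.002 scene@z [0.5423 0.2129] side@z [0.5413 0.2158]
hexbase [0.5455 0.1537 0.0488] 0.0012 scene@z [0.5466 0.1539] side@z [0.5447 0.1525]
posttop [0.5405 0.2749 0.1775] 0.0043 scene@z [0.543  0.2745] side@z [0.5387 0.2762]
hextop [0.5458 0.1552 0.1346] 0.0029 scene@z [0.5489 0.1561] side@z [0.5435 0.1509]
mouth [ 0.5254 -0.1238  0.1062] 0.0019 scene@z [ 0.5292 -0.12  ] side@z [ 0.5228 -0.1295]
gripT [ 0.5396 -0.2218  0.1008] 0.0019 scene@z [ 0.5401 -0.2228] side@z [ 0.539  -0.2206]
gripB [ 0.5405 -0.2237  0.0419] 0.0032 scene@z [ 0.5455 -0.2182] side@z [ 0.5366 -0.2296]
cL(-x?) [ 0.6062 -0.1771  0.0105] 0.001 scene@z [ 0.6082 -0.1742] side@z [ 0.604  -0.1807]
cBottom [ 0.5913 -0.0499  0.0114] 0.0009 scene@z [ 0.5921 -0.0478] side@z [ 0.5904 -0.0538]
cR [ 0.4437 -0.0711  0.01  ] 0.001 scene@z [ 0.4469 -0.0684] side@z [ 0.4426 -0.0759]
vialtop [ 0.4712 -0.0914  0.0677] 0.0004 scene@z [ 0.47   -0.0932] side@z [ 0.4715 -0.0884]
```

```bash
cat >> h.py <<'E'
from scipy.spatial.transform import Rotation as Ro
def ats(cam,c,r_,h):
    o,v=ray(cam,c,r_);return o+v*(h-o[2])/v[2]
E
python3 - <<'E'
from h import *
np.set_printoptions(precision=3,suppress=True)
print(Ro.from_quat([0.594,.384,-.384,-.593]).as_matrix())
for n,c,r,h in [("reagent",154,265,.02),("blueR collet",457,218,.112),("blueL",188,125,.112),("blueM",284,125,.112),("blueRgrip",421,200,.09),("blueLgrip",165,115,.09),("blueMgrip",256,115,.09),("bodNear",323,222,.02),("bod2",212,345,.02),("bod3",284,378,.02),("dish",228,297,.01),("boxL",90,110,.1)]:
    print(n,ats("scene",c,r,h))
E
```

```text
[[ 0.41   0.001 -0.912]
 [ 0.912 -0.001  0.41 ]
 [-0.001 -1.    -0.001]]
reagent [ 0.791 -0.117  0.02 ]
blueR collet [0.216 0.318 0.112]
blueL [ 0.49  -0.367  0.112]
blueM [ 0.295 -0.188  0.112]
blueRgrip [0.215 0.222 0.09 ]
blueLgrip [ 0.502 -0.468  0.09 ]
blueMgrip [ 0.308 -0.29   0.09 ]
bodNear [0.402 0.073 0.02 ]
bod2 [0.809 0.13  0.02 ]
bod3 [0.744 0.285 0.02 ]
dish [0.712 0.064 0.01 ]
boxL [ 0.653 -0.62   0.1  ]
```

```bash
cat >> h.py <<'E'
def delta(s,tgt,yaw=None):
    R=Ro.from_quat(s["eef_rot"]).as_matrix();t=R.T@(np.array(tgt)-s["ee_pos"])
    a=np.radians(yaw) if yaw is not None else np.arctan2(R[1,0],R[0,0])
    x=np.array([np.cos(a),np.sin(a),0]);y=np.array([0,0,-1.]);G=np.stack([x,y,np.cross(x,y)],1)
    rv=np.degrees(Ro.from_matrix(R.T@G).as_rotvec())
    print("d",t.round(4),"rot",rv.round(2),"yaw now",round(np.degrees(np.arctan2(R[1,0],R[0,0])),2))
def show(s):
    print(round(s["time"],2),s["ee_pos"].round(4),"f",s["ft_force"].round(2),"m",s["torque"].round(2),"w",round(s["width"],4),"q",s["joint_positions"].round(2))
E
python3 - <<'E'
from h import *
from bench import r
s=r.read_state();show(s);delta(s,[.539,.2735,.222])
E
```

```text
1.2 [0.2564 0.57   0.2226] f [-0.51  1.27  0.69] m [-0.06  0.04  0.  ] w 0.087 q [-1.17  0.33 -0.06  1.46  0.02  1.35 -0.09]
d [-0.1544  0.0005 -0.3793] rot [-0.  0.  0.] yaw now 65.77
```

Call:
arm_command(deltas=[-0.1545,0,-0.3793,0,0,0,-0.1545,0,-0.3793,0,0,0,-0.1545,0,-0.3793,0,0,0,-0.1545,0,-0.3793,0,0,0,-0.1545,0,-0.3793,0,0,0,-0.1545,0,-0.3793,0,0,0,-0.1545,0,-0.3793,0,0,0,-0.1545,0,-0.3793,0,0,0], hand=1, grip_force=15)

```text
time: 2.2
ee_pos: [0.541, 0.2701, 0.2225]
eef_rot: [0.595, 0.382, -0.382, -0.594]
ft_force: [-0.7, 0.8, 0.3]
width: 0.0867
```

```bash
python3 - <<'E'
from h import *
from bench import r
import cv2
s=r.read_state();show(s);delta(s,[.539,.2735,.134],65.8)
p=r.camera("wrist");I=p["image"][:,:,::-1].copy()
R=Ro.from_quat(s["eef_rot"]).as_matrix();H=p["hand_eye"]
for P in [(.539,.2735,.178),(.539,.2735,.05)]:
    c=np.linalg.inv(H)@np.append(R.T@(np.array(P)-s["ee_pos"]),1);u=p["intrinsics"]@c[:3];print(u[:2]/u[2])
cv2.imwrite("pics/w1.png",I)
E
```

```text
2.2 [0.541  0.2701 0.2225] f [-0.66  0.8   0.26] m [ 0.03 -0.   -0.02] w 0.0867 q [-0.68  0.28  0.17  1.53 -0.05  1.33  0.64]
d [0.0023 0.0885 0.0033] rot [ 0.06 -0.34 -0.04] yaw now 65.46
[287.11872966 229.10677823]
[285.40659454 190.20922339]
```

View pics/w1.png

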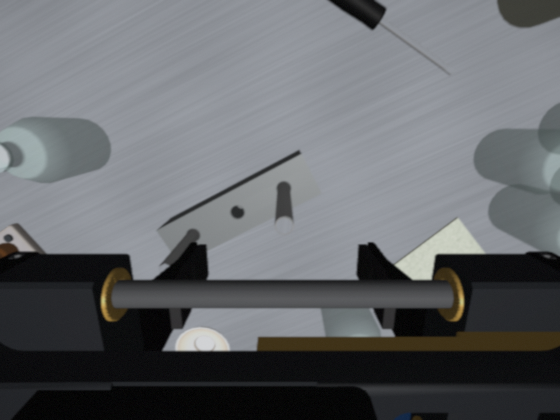

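Call:
arm_command(deltas=[0,0.04,0.001,0,0,0,0,0.088,0.001,0,0,0,0,0.088,0.001,0,0,0,0,0.088,0.001,0,0,0])

```text
time: 2.75
ee_pos: [0.5384, 0.2751, 0.1365]
eef_rot: [-0.593, -0.385, 0.384, 0.594]
ft_force: [0.3, 0.1, 0.4]
width: 0.0873
```

```bash
cat > w.py <<'E'
from h import *
from bench import r
import cv2,sys
def look(out,pts,box=None):
    s=r.read_state();show(s)
    p=r.camera("wrist");I=p["image"][:,:,::-1].copy()
    R=Ro.from_quat(s["eef_rot"]).as_matrix();H=p["hand_eye"]
    for P in pts:
        c=np.linalg.inv(H)@np.append(R.T@(np.array(P)-s["ee_pos"]),1);u=p["intrinsics"]@c[:3];u=u[:2]/u[2];print(u.round(1),"dist",c[2].round(3))
        cv2.drawMarker(I,(int(round(u[0])),int(round(u[1]))),(0,0,255),0,6,1)
    if box: 
        a,b,c,e,f=box;I=cv2.resize(I[a:b,c:e],None,fx=f,fy=f)
    cv2.imwrite(out,I)
    return s
E
python3 -c "
from w import *
s=look('pics/w2.png',[(.539,.2735,.178),(.539,.2735,.05)],(130,330,180,380,3));delta(s,[.539,.2735,.134],65.8)"
```

```text
2.75 [0.5384 0.2751 0.1365] f [0.28 0.09 0.38] m [ 0.03 -0.05 -0.01] w 0.0873 q [-0.68  0.34  0.16  1.64 -0.06  1.16  0.65]
[282.5 303.1] dist 0.138
[282.1 217.3] dist 0.261
d [-0.0012  0.0025 -0.0012] rot [0.05 0.04 0.11] yaw now 65.84
```

View pics/w2.png

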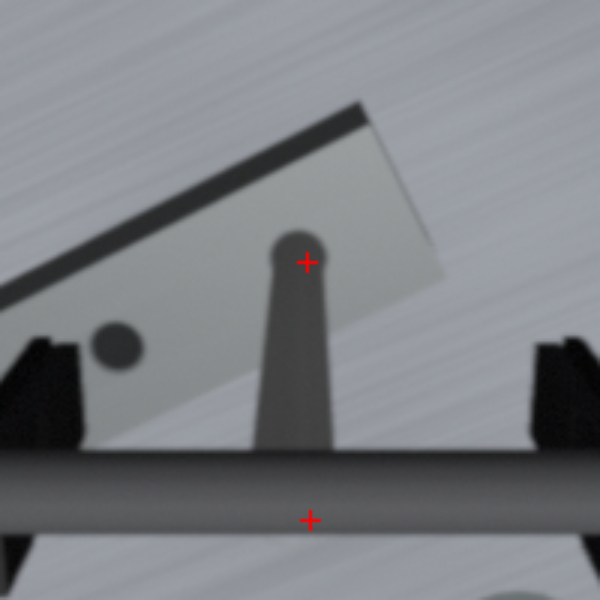

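Call:
arm_command(deltas=[-0.003,0,0.0005,0,0,0,-0.003,0,0.0005,0,0,0])

```text
time: 3.05
ee_pos: [0.5367, 0.2714, 0.1357]
eef_rot: [-0.594, -0.384, 0.383, 0.594]
ft_force: [-0.5, 0.5, 0.0]
width: 0.0871
```

Call:
arm_command(deltas=[0,0,0,0,0,0,0,0,0,0,0,0,0,0,0,0,0,0,0,0,0,0,0,0,0,0,0,0,0,0,0,0,0,0,0,0], hand=0, grip_force=18)

```text
time: 3.8
ee_pos: [0.5363, 0.2713, 0.1345]
eef_rot: [-0.594, -0.384, 0.384, 0.594]
ft_force: [0.6, -0.3, -0.1]
width: 0.0352
```

Call:
arm_command(deltas=[0,0,0,0,0,0,0,0,0,0,0,0,0,0,0,0,0,0,0,0,0,0,0,0])

```text
time: 4.3
ee_pos: [0.5364, 0.2717, 0.1346]
eef_rot: [-0.594, -0.384, 0.384, 0.594]
ft_force: [1.5, 2.0, -1.0]
width: 0.0135
```

Call:
arm_command(deltas=[0,-0.01,0,0,0,0,0,-0.035,0,0,0,0,0,-0.07,0,0,0,0,0,-0.11,0,0,0,0,0,-0.145,0,0,0,0,0,-0.16,0,0,0,0,0,-0.16,0,0,0,0])

```text
time: 5.18
ee_pos: [0.5365, 0.2712, 0.2949]
eef_rot: [0.594, 0.384, -0.384, -0.594]
ft_force: [-0.1, 0.5, -2.8]
width: 0.0131
```

```bash
python3 -c "
from w import *
s=look('pics/w3.png',[]);delta(s,[.5252,-.124,.2946],65.8)"
```

```text
5.17 [0.5365 0.2712 0.2949] f [-0.1   0.5  -2.77] m [ 0.02 -0.02 -0.01] w 0.0131 q [-0.69  0.25  0.17  1.42 -0.04  1.47  0.64]
d [-3.65e-01  1.00e-04 -1.52e-01] rot [ 0.02 -0.04  0.03] yaw now 65.76
```

View pics/w3.png

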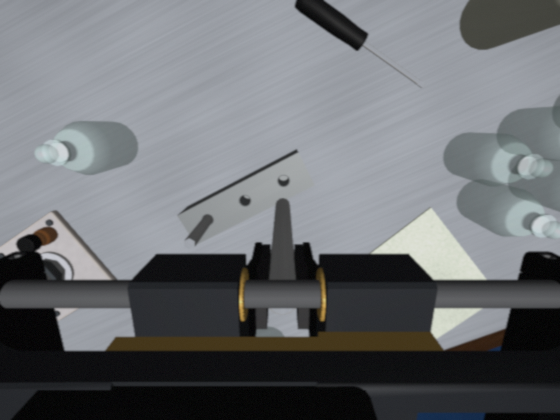

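Call:
arm_command(deltas=[-0.365,0,-0.152,0,0,0,-0.365,0,-0.152,0,0,0,-0.365,0,-0.152,0,0,0,-0.365,0,-0.152,0,0,0,-0.365,0,-0.152,0,0,0,-0.365,0,-0.152,0,0,0,-0.365,0,-0.152,0,0,0,-0.365,0,-0.152,0,0,0])

```text
time: 6.22
ee_pos: [0.5241, -0.1258, 0.2929]
eef_rot: [-0.594, -0.382, 0.384, 0.595]
ft_force: [1.1, 0.4, -2.1]
width: 0.0131
```

Call:
arm_command(deltas=[0,0.03,0,0,0,0,0,0.03,0,0,0,0,0,0.03,0,0,0,0])

```text
time: 6.6
ee_pos: [0.5253, -0.123, 0.2649]
eef_rot: [-0.593, -0.384, 0.384, 0.594]
ft_force: [0.1, -0.2, -2.6]
width: 0.0136
```

```bash
python3 -c "
from w import *
s=look('pics/w4.png',[(.5252,-.124,.112)]);delta(s,[.5252,-.124,.265],65.8)
for n in ['scene','side']:
    p=r.camera(n);c=(150,250,180,290) if n=='scene' else (200,300,250,370)
    cv2.imwrite('pics/c_%s.png'%n,cv2.resize(p['image'][c[0]:c[1],c[2]:c[3],::-1],None,fx=6,fy=6,interpolation=2))
"
```

```text
6.6 [ 0.5253 -0.123   0.2649] f [ 0.1  -0.22 -2.57] m [-0.    0.03  0.01] w 0.0136 q [-0.27  0.12  0.46  1.65 -0.05  1.39  1.34]
[282.4 197.7] dist 0.324
d [-0.001  -0.0001 -0.0003] rot [-0.02  0.05  0.  ] yaw now 65.85
```

View pics/w4.png

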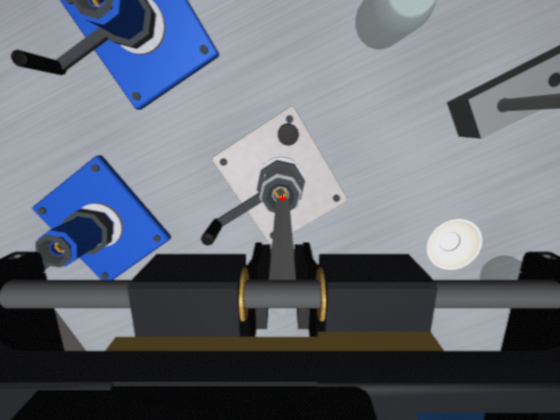

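View pics/c_scene.png

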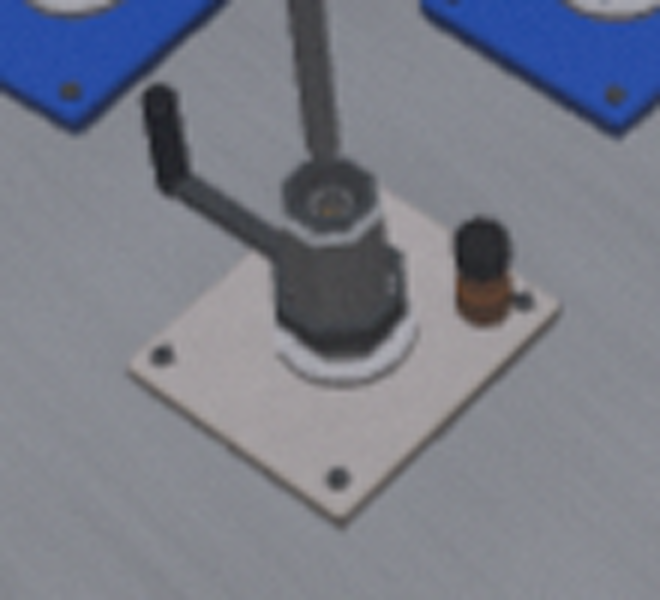

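View pics/c_side.png

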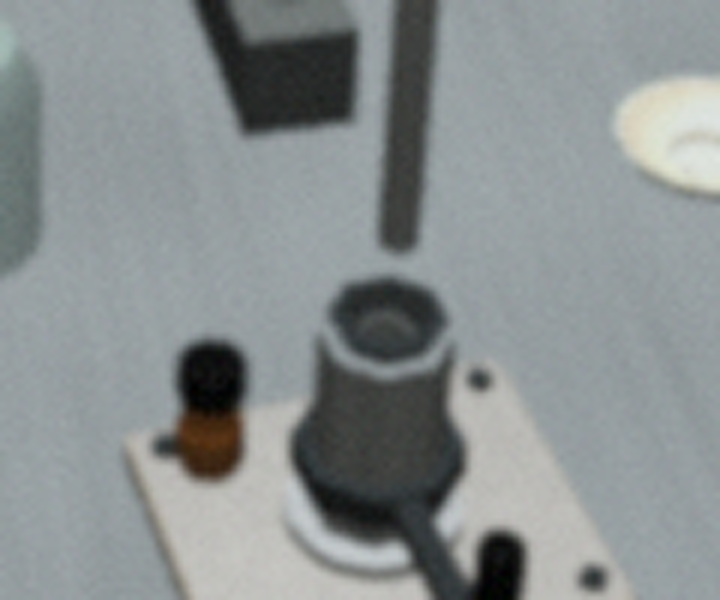

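```bash
python3 - <<'E'
from h import *
Z["s1"]=("scene",150,180,6);Z["s2"]=("side",200,250,6)
np.set_printoptions(precision=4,suppress=True)
print("foot",atz("s1",321,150,.1385),atz("s2",399,243,.1385),tri(("s1",321,150),("s2",399,243)))
print("mouth",atz("s1",330,199,.112),atz("s2",389,325,.112),tri(("s1",330,199),("s2",389,325)))
E
```

```text
foot [ 0.5282 -0.1237  0.1385] [ 0.5274 -0.1202  0.1385] (array([ 0.5278, -0.1224,  0.1399]), np.float64(0.0021460464338008307))
mouth [ 0.5292 -0.1198  0.112 ] [ 0.5232 -0.1305  0.112 ] (array([ 0.5256, -0.124 ,  0.1057]), np.float64(0.0011727020806441214))
```

Call:
arm_command(deltas=[-0.001,0.01,0.002,0,0,0,-0.001,0.022,0.002,0,0,0,-0.001,0.03,0.002,0,0,0,-0.001,0.034,0.002,0,0,0,-0.001,0.034,0.002,0,0,0])

```text
time: 7.38
ee_pos: [0.5229, -0.124, 0.2303]
eef_rot: [-0.594, -0.384, 0.384, 0.594]
ft_force: [-0.1, -0.7, -1.6]
width: 0.0133
```

```bash
python3 -c "
from w import *
s=look('pics/w5.png',[]);
for n in ['scene','side']:
    p=r.camera(n);c=(150,250,180,290) if n=='scene' else (200,300,250,370)
    cv2.imwrite('pics/e_%s.png'%n,cv2.resize(p['image'][c[0]:c[1],c[2]:c[3],::-1],None,fx=6,fy=6,interpolation=2))
"
```

```text
7.38 [ 0.5229 -0.124   0.2303] f [-0.15 -0.71 -1.57] m [-0.02 -0.03 -0.05] w 0.0133 q [-0.27  0.13  0.46  1.7  -0.06  1.32  1.35]
```

View pics/e_scene.png

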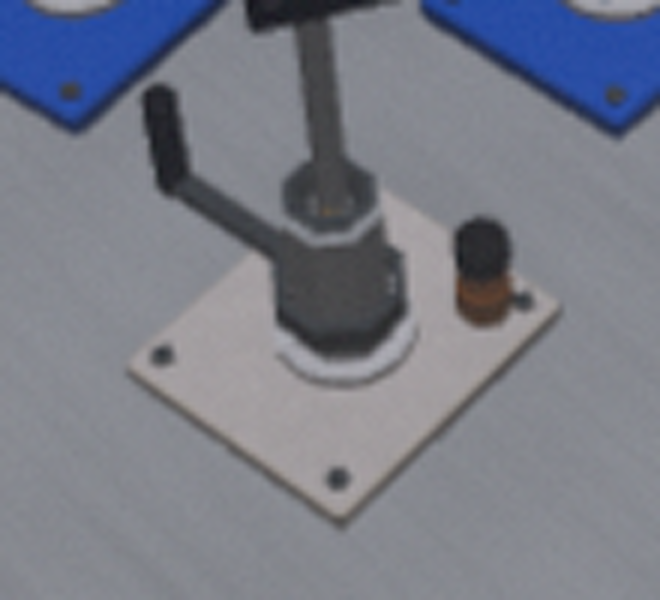

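View pics/e_side.png

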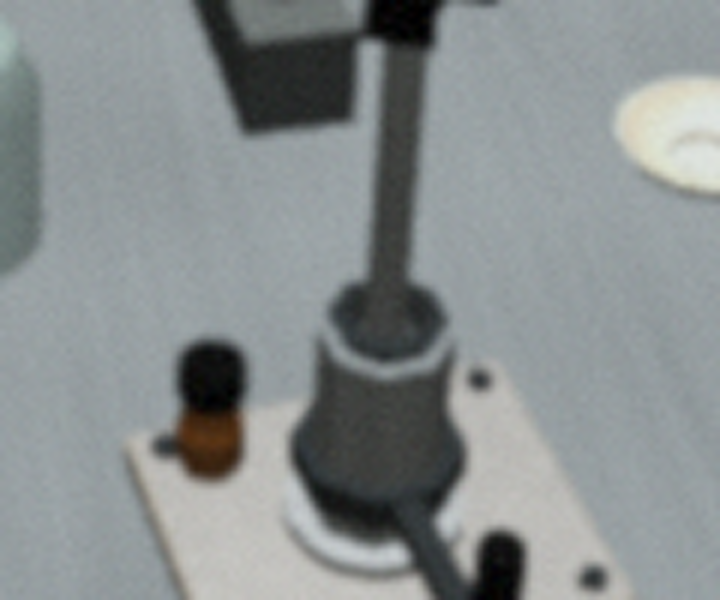

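Call:
arm_command(deltas=[0,0.002,0,0,0,0,0,0.004,0,0,0,0,0,0.006,0,0,0,0])

```text
time: 7.9
ee_pos: [0.5231, -0.1241, 0.2245]
eef_rot: [0.594, 0.384, -0.384, -0.594]
ft_force: [0.0, -0.9, -1.9]
width: 0.0132
```

Call:
arm_command(deltas=[0,0.002,0,0,0,0,0,0.003,0,0,0,0,0,0.004,0,0,0,0])

```text
time: 8.28
ee_pos: [0.5231, -0.124, 0.2205]
eef_rot: [0.594, 0.384, -0.384, -0.594]
ft_force: [-0.5, -0.9, -1.4]
width: 0.0133
```

Call:
arm_command(deltas=[0,0.0015,0,0,0,0,0,0.003,0,0,0,0,0,0.0045,0,0,0,0])

```text
time: 8.65
ee_pos: [0.523, -0.124, 0.2159]
eef_rot: [0.594, 0.384, -0.384, -0.594]
ft_force: [1.3, -0.4, -0.8]
width: 0.0134
```

Call:
arm_command(deltas=[0,0.0015,0,0,0,0,0,0.003,0,0,0,0,0,0.0045,0,0,0,0])

```text
time: 9.02
ee_pos: [0.5233, -0.1241, 0.2121]
eef_rot: [0.594, 0.384, -0.384, -0.594]
ft_force: [-0.0, -1.2, 4.1]
width: 0.0136
```

Call:
arm_command(deltas=[0,0.001,0,0,0,0,0,0.002,0,0,0,0])

```text
time: 9.28
ee_pos: [0.5232, -0.1241, 0.2098]
eef_rot: [0.594, 0.384, -0.384, -0.594]
ft_force: [0.4, -1.2, 5.1]
width: 0.0137
```

Call:
arm_command(deltas=[0,0.001,0,0,0,0,0,0.002,0,0,0,0])

```text
time: 9.52
ee_pos: [0.5232, -0.1241, 0.2078]
eef_rot: [0.594, 0.384, -0.384, -0.594]
ft_force: [0.6, -1.2, 4.9]
width: 0.0137
```

Call:
arm_command(deltas=[0,0.0013,0,0,0,0,0,0.0025,0,0,0,0])

```text
time: 9.78
ee_pos: [0.5232, -0.124, 0.2053]
eef_rot: [0.594, 0.384, -0.384, -0.594]
ft_force: [0.6, -1.0, 5.7]
width: 0.0134
```

Call:
arm_command(deltas=[0,0.0013,0,0,0,0,0,0.0025,0,0,0,0])

```text
time: 10.02
ee_pos: [0.5232, -0.124, 0.2028]
eef_rot: [0.594, 0.384, -0.384, -0.594]
ft_force: [1.1, -0.8, 4.8]
width: 0.0134
```

```bash
python3 -c "
from w import *
s=look('pics/w6.png',[]);
for n in ['side']:
    p=r.camera(n);c=(120,290,250,370)
    cv2.imwrite('pics/f_%s.png'%n,cv2.resize(p['image'][c[0]:c[1],c[2]:c[3],::-1],None,fx=3.5,fy=3.5,interpolation=2))
"
```

```text
10.03 [ 0.5232 -0.124   0.2028] f [ 1.07 -0.82  4.79] m [-0.3  -0.17  0.07] w 0.0134 q [-0.26  0.15  0.45  1.74 -0.07  1.26  1.36]
```

View pics/f_side.png

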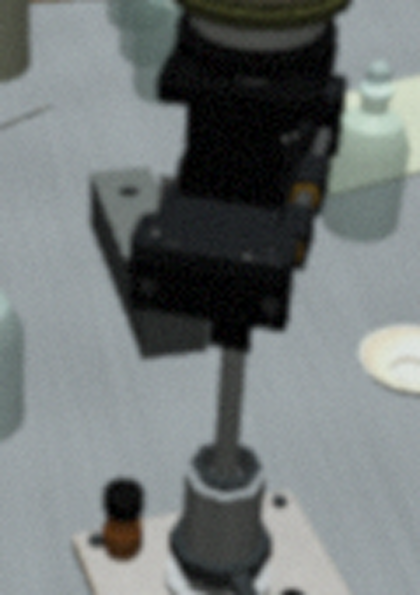

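Call:
arm_command(deltas=[0,0.0013,0,0,0,0,0,0.0025,0,0,0,0])

```text
time: 10.38
ee_pos: [0.5232, -0.124, 0.2002]
eef_rot: [0.594, 0.384, -0.384, -0.594]
ft_force: [1.0, -0.9, 5.6]
width: 0.0135
```

Call:
arm_command(deltas=[0,0.0013,0,0,0,0,0,0.0025,0,0,0,0])

```text
time: 10.62
ee_pos: [0.5232, -0.124, 0.1978]
eef_rot: [0.594, 0.384, -0.384, -0.594]
ft_force: [0.7, 0.1, 5.3]
width: 0.0136
```

Call:
arm_command(deltas=[0,0.0013,0,0,0,0,0,0.0025,0,0,0,0])

```text
time: 10.88
ee_pos: [0.5232, -0.124, 0.1953]
eef_rot: [0.594, 0.384, -0.384, -0.594]
ft_force: [1.3, -1.2, 5.2]
width: 0.0134
```

Call:
arm_command(deltas=[0,0.0013,0,0,0,0,0,0.0025,0,0,0,0])

```text
time: 11.12
ee_pos: [0.5232, -0.124, 0.1928]
eef_rot: [0.594, 0.384, -0.384, -0.594]
ft_force: [1.0, -0.8, 5.2]
width: 0.0133
```

Call:
arm_command(deltas=[0,0.0013,0,0,0,0,0,0.0025,0,0,0,0])

```text
time: 11.38
ee_pos: [0.5232, -0.124, 0.1902]
eef_rot: [0.594, 0.384, -0.384, -0.594]
ft_force: [1.5, -1.2, 5.5]
width: 0.0134
```

Call:
arm_command(deltas=[0,0.0013,0,0,0,0,0,0.0025,0,0,0,0])

```text
time: 11.62
ee_pos: [0.5232, -0.124, 0.1878]
eef_rot: [0.594, 0.384, -0.384, -0.594]
ft_force: [0.7, -1.2, 5.6]
width: 0.013
```

Call:
arm_command(deltas=[0,0.0013,0,0,0,0,0,0.0025,0,0,0,0])

```text
time: 11.88
ee_pos: [0.5233, -0.124, 0.1853]
eef_rot: [0.594, 0.384, -0.384, -0.594]
ft_force: [0.6, -0.1, 5.6]
width: 0.0134
```

Call:
arm_command(deltas=[0,0.0013,0,0,0,0,0,0.0025,0,0,0,0])

```text
time: 12.12
ee_pos: [0.5232, -0.1241, 0.1828]
eef_rot: [0.594, 0.384, -0.384, -0.594]
ft_force: [0.6, -1.9, 5.2]
width: 0.0134
```

Call:
arm_command(deltas=[0,0.0013,0,0,0,0,0,0.0025,0,0,0,0])

```text
time: 12.38
ee_pos: [0.5232, -0.1241, 0.1803]
eef_rot: [0.594, 0.384, -0.384, -0.594]
ft_force: [1.3, -1.0, 4.9]
width: 0.0135
```

Call:
arm_command(deltas=[0,0.0013,0,0,0,0,0,0.0025,0,0,0,0])

```text
time: 12.62
ee_pos: [0.5233, -0.1241, 0.1778]
eef_rot: [0.594, 0.384, -0.384, -0.594]
ft_force: [-0.1, -1.3, 4.9]
width: 0.0129
```

Call:
arm_command(deltas=[0,0.0013,0,0,0,0,0,0.0025,0,0,0,0])

```text
time: 12.88
ee_pos: [0.5232, -0.1241, 0.1753]
eef_rot: [0.594, 0.384, -0.384, -0.594]
ft_force: [1.3, -0.3, 5.1]
width: 0.0135
```

Call:
arm_command(deltas=[0,0.0013,0,0,0,0,0,0.0025,0,0,0,0])

```text
time: 13.12
ee_pos: [0.5232, -0.1241, 0.1728]
eef_rot: [0.594, 0.384, -0.384, -0.594]
ft_force: [0.7, -1.0, 6.5]
width: 0.013
```

Call:
arm_command(deltas=[0,0.001,0,0,0,0,0,0.002,0,0,0,0])

```text
time: 13.38
ee_pos: [0.5233, -0.1241, 0.1708]
eef_rot: [0.594, 0.384, -0.384, -0.594]
ft_force: [0.5, -0.2, 5.1]
width: 0.0133
```

Call:
arm_command(deltas=[0,0.0013,0,0,0,0,0,0.0025,0,0,0,0])

```text
time: 13.62
ee_pos: [0.5233, -0.1241, 0.1683]
eef_rot: [0.594, 0.384, -0.384, -0.594]
ft_force: [-0.3, -1.4, 5.4]
width: 0.0137
```

Call:
arm_command(deltas=[0,0.0013,0,0,0,0,0,0.0025,0,0,0,0])

```text
time: 13.88
ee_pos: [0.5233, -0.1241, 0.1658]
eef_rot: [0.594, 0.384, -0.384, -0.594]
ft_force: [0.5, -0.7, 6.1]
width: 0.0134
```

Call:
arm_command(deltas=[0,0.0013,0,0,0,0,0,0.0025,0,0,0,0])

```text
time: 14.12
ee_pos: [0.5233, -0.1241, 0.1633]
eef_rot: [0.594, 0.384, -0.384, -0.594]
ft_force: [1.0, -1.8, 6.0]
width: 0.0133
```

Call:
arm_command(deltas=[0,0.0013,0,0,0,0,0,0.0025,0,0,0,0])

```text
time: 14.38
ee_pos: [0.5236, -0.1241, 0.1612]
eef_rot: [0.594, 0.384, -0.383, -0.593]
ft_force: [-0.3, -0.8, 14.0]
width: 0.0134
```

Call:
arm_command(deltas=[0,0,0,0,0,0])

```text
time: 14.5
ee_pos: [0.5235, -0.1241, 0.1613]
eef_rot: [0.594, 0.384, -0.383, -0.594]
ft_force: [-0.6, -0.8, 9.5]
width: 0.0135
```

Call:
arm_command(deltas=[0,0.0007,0,0,0,0,0,0.0007,0,0,0,0])

```text
time: 14.75
ee_pos: [0.5238, -0.1242, 0.1612]
eef_rot: [0.594, 0.385, -0.383, -0.593]
ft_force: [-0.7, -0.5, 13.8]
width: 0.0133
```

Call:
arm_command(deltas=[0,-0.001,0,0,0,0,0,-0.001,0,0,0,0,0,-0.001,0,0,0,0,0,-0.001,0,0,0,0,0,-0.001,0,0,0,0], hand=0.6)

```text
time: 15.38
ee_pos: [0.5229, -0.124, 0.1607]
eef_rot: [-0.594, -0.384, 0.384, 0.594]
ft_force: [-0.8, -0.5, -0.6]
width: 0.0501
```

```bash
python3 -c "
from w import *
s=r.read_state();show(s)
delta(s,[s['ee_pos'][0],s['ee_pos'][1],.25])"
```

```text
15.38 [ 0.5229 -0.124   0.1607] f [-0.83 -0.53 -0.63] m [-0.   -0.   -0.03] w 0.0501 q [-0.25  0.19  0.45  1.8  -0.09  1.18  1.37]
d [ 0.     -0.0893  0.    ] rot [-0.01  0.    0.  ] yaw now 65.78
```

Call:
arm_command(deltas=[0,-0.03,0,0,0,0,0,-0.08,0,0,0,0,0,-0.1,0,0,0,0,0,-0.1,0,0,0,0])

```text
time: 15.88
ee_pos: [0.5237, -0.1241, 0.2621]
eef_rot: [0.594, 0.385, -0.383, -0.593]
ft_force: [1.3, 0.4, 0.6]
width: 0.052
```

```bash
python3 -c "
from w import *
s=r.read_state();show(s)
delta(s,[.5385,-.222,.26],35)
for n in ['scene','side']:
    p=r.camera(n);c=(130,250,180,290) if n=='scene' else (190,310,250,370)
    cv2.imwrite('pics/g_%s.png'%n,cv2.resize(p['image'][c[0]:c[1],c[2]:c[3],::-1],None,fx=5,fy=5,interpolation=2))
"
```

```text
15.88 [ 0.5237 -0.1241  0.2621] f [1.27 0.41 0.65] m [-0.01 -0.07  0.01] w 0.052 q [-0.27  0.11  0.46  1.66 -0.05  1.38  1.34]
d [-0.0832  0.0022 -0.0536] rot [ 0.12 30.78  0.11] yaw now 65.78
```

View pics/g_scene.png

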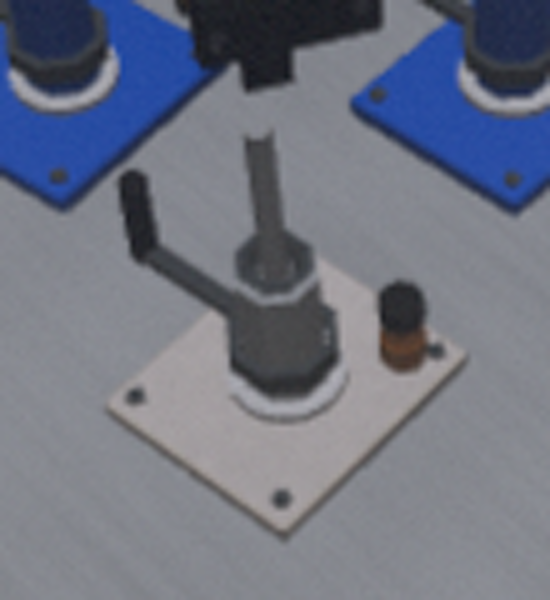

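View pics/g_side.png

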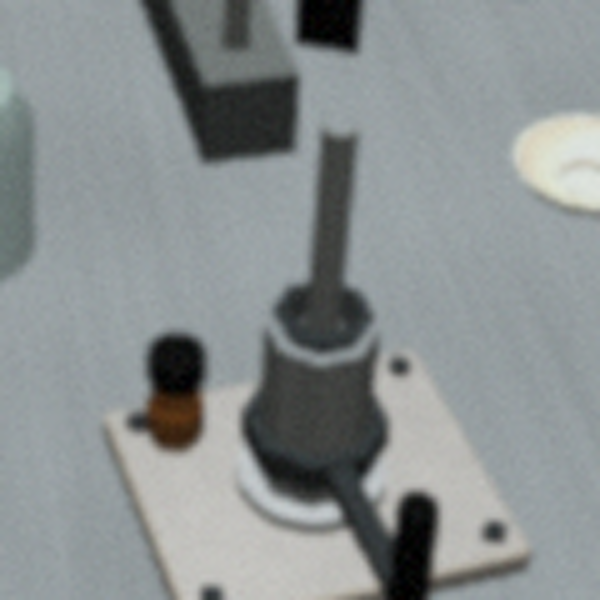

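Call:
arm_command(deltas=[0,-0.01,0,0,85,0,0,-0.02,0,0,85,0,0,-0.02,0,0,85,0,0,-0.02,0,0,85,0,0,-0.02,0,0,85,0,0,-0.02,0,0,85,0,0,-0.02,0,0,85,0,0,-0.02,0,0,85,0])

```text
time: 16.98
ee_pos: [0.5224, -0.1238, 0.2792]
eef_rot: [0.697, -0.121, 0.119, -0.697]
ft_force: [-0.6, -0.4, 0.9]
width: 0.0523
```

```bash
python3 -c "
from w import *
s=r.read_state();show(s)
delta(s,[.5385,-.222,.26],-104)
Z['s1']=('scene',130,180,5);Z['s2']=('side',190,250,5)
print(tri(('s1',259,133),('s2',341,130)),tri(('s1',132,182),('s2',418,502)))
"
```

```text
16.98 [ 0.5224 -0.1238  0.2792] f [-0.55 -0.44  0.93] m [-0.12  0.08 -0.03] w 0.0523 q [-0.35  0.11  0.54  1.63 -0.06  1.42 -0.14]
d [ 0.0481  0.0191 -0.0871] rot [ 1.300e-01  8.444e+01 -8.000e-02] yaw now -19.56
(array([ 0.52644161, -0.12361146,  0.20165405]), np.float64(0.0008696254180962068)) (array([ 0.54013861, -0.22152483,  0.09991055]), np.float64(0.0025854516575952954))
```

Call:
arm_command(deltas=[0.0467,0,-0.0876,0,85,0,0.0467,0,-0.0876,0,85,0,0.0467,0,-0.0876,0,85,0,0.0467,0,-0.0876,0,85,0,0.0467,0,-0.0876,0,85,0,0.0467,0,-0.0876,0,85,0,0.0467,0,-0.0876,0,85,0,0.0467,0,-0.0876,0,85,0], hand=0.8)

```text
time: 17.98
ee_pos: [0.5377, -0.2218, 0.2792]
eef_rot: [-0.433, 0.56, -0.559, 0.432]
ft_force: [-0.2, 0.0, -0.0]
width: 0.0695
```

```bash
python3 -c "
from w import *
s=look('pics/w7.png',[(.537,-.222,.1)])
delta(s,[.537,-.222,.28],-145)
"
```

```text
17.98 [ 0.5377 -0.2218  0.2792] f [-0.2   0.01 -0.01] m [-0.03  0.14 -0.06] w 0.0695 q [-0.35  0.26  0.81  1.53 -0.19  1.44 -1.36]
[281.  190.9] dist 0.349
d [ 0.0003 -0.0008 -0.0006] rot [ 0.13 40.43  0.06] yaw now -104.57
```

View pics/w7.png

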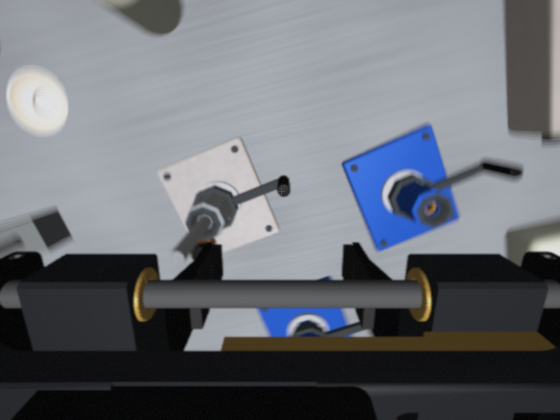

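```bash
python3 -c "
import cv2
I=cv2.imread('pics/w7.png')[150:230,230:330]
cv2.imwrite('pics/w7z.png',cv2.resize(I,None,fx=7,fy=7,interpolation=2))"
```

```text
(no output)
```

View pics/w7z.png

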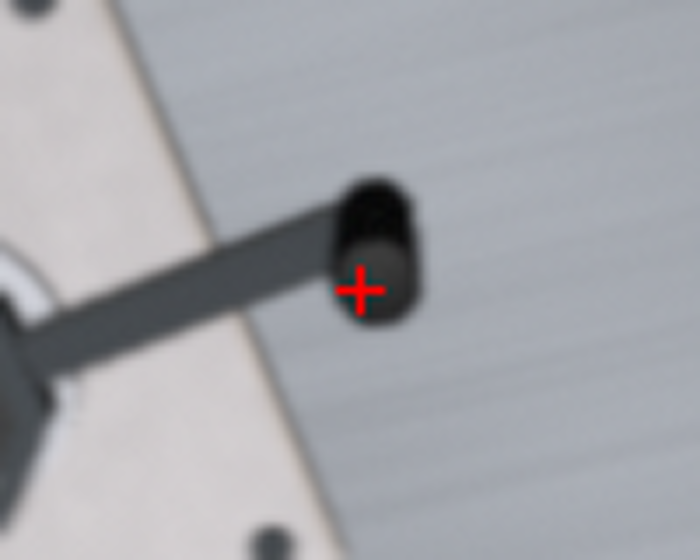

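Call:
arm_command(deltas=[0.0012,0.03,0.0013,0,50,0,0.0012,0.06,0.0013,0,50,0,0.0012,0.09,0.0013,0,50,0,0.0012,0.12,0.0013,0,50,0,0.0012,0.14,0.0013,0,50,0,0.0012,0.14,0.0013,0,50,0,0.0012,0.14,0.0013,0,50,0])

```text
time: 18.9
ee_pos: [0.5392, -0.2237, 0.1412]
eef_rot: [0.159, -0.689, 0.689, -0.159]
ft_force: [0.9, -0.5, 0.0]
width: 0.0698
```

```bash
python3 -c "
from w import *
s=look('pics/w8.png',[(.538,-.2235,.1),(.538,-.2235,.05)],(130,330,180,380,3))
delta(s,[.538,-.2235,.065],-155)
"
```

```text
18.9 [ 0.5392 -0.2237  0.1412] f [ 0.9  -0.51  0.03] m [ 0.06  0.1  -0.  ] w 0.0698 q [-0.41  0.41  0.91  1.72 -0.35  1.19 -2.09]
[281.2 235.8] dist 0.217
[281.4 215.1] dist 0.265
d [ 0.001   0.0762 -0.0008] rot [-0.02  0.99  0.  ] yaw now -154.01
```

View pics/w8.png

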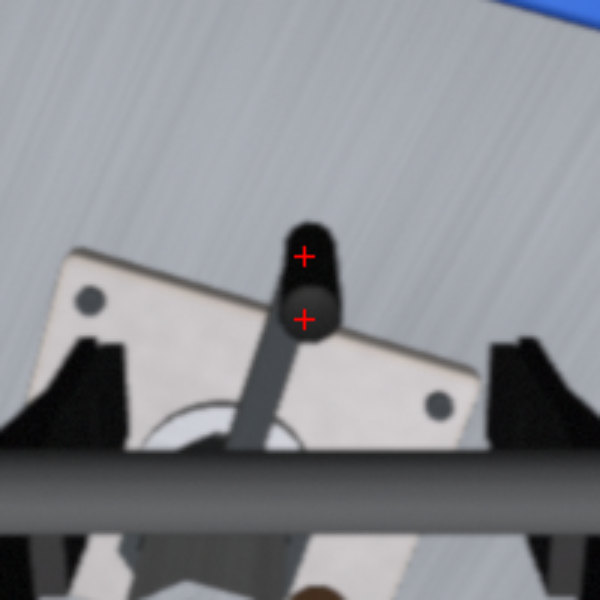

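Call:
arm_command(deltas=[0.0014,0.04,0.0015,0,0,0,0.0014,0.075,0.0015,0,0,0,0.0014,0.075,0.0015,0,0,0,0.0014,0.075,0.0015,0,0,0])

```text
time: 19.45
ee_pos: [0.5395, -0.2261, 0.0676]
eef_rot: [0.157, -0.689, 0.69, -0.159]
ft_force: [0.2, -0.3, 1.9]
width: 0.0698
```

Call:
arm_command(deltas=[0,0,0,0,0,0,0,0,0,0,0,0,0,0,0,0,0,0,0,0,0,0,0,0,0,0,0,0,0,0,0,0,0,0,0,0,0,0,0,0,0,0], hand=0, grip_force=20)

```text
time: 20.32
ee_pos: [0.5386, -0.2254, 0.0658]
eef_rot: [-0.158, 0.689, -0.689, 0.158]
ft_force: [0.8, 0.5, -0.7]
width: 0.0153
```

```bash
python3 -c "
from w import *
s=look('pics/w9.png',[])"
```

```text
20.32 [ 0.5386 -0.2254  0.0658] f [ 0.77  0.54 -0.65] m [0.16 0.06 0.03] w 0.0153 q [-0.35  0.5   0.85  1.78 -0.43  1.05 -2.04]
```

```bash
cat > arc.py <<'E'
from w import *
def arc(th0,th1,n,y0,y1,c=(.5232,-.124),r0=.1026,r1=.101,frac0=0,z=.0658):
    s=r.read_state();show(s);p0=s["ee_pos"]
    a=np.radians(y0);x=np.array([np.cos(a),np.sin(a),0]);R=np.stack([x,[0,0,-1.],np.cross(x,[0,0,-1.])],1)
    out=[]
    for k in range(1,n+1):
        f=k/n;t=np.radians(th0+(th1-th0)*f);rr=r0+(r1-r0)*f
        P=np.array([c[0]+rr*np.cos(t),c[1]+rr*np.sin(t),z])
        P0=np.array([c[0]+r0*np.cos(np.radians(th0)),c[1]+r0*np.sin(np.radians(th0)),z])
        d=R.T@(P-P0);out+= [round(d[0],4),0,round(d[2],4),0,round(-(y1-y0)*f,1),0]
    print(out)
E
python3 -c "
from arc import *
arc(-81.4,-42,8,-155,-132)"
```

```text
20.38 [ 0.5387 -0.2253  0.0658] f [0.42 1.04 0.03] m [ 0.17  0.   -0.02] w 0.0151 q [-0.35  0.5   0.85  1.78 -0.43  1.05 -2.04]
[np.float64(-0.0086), 0, np.float64(0.0019), 0, -2.9, 0, np.float64(-0.0173), 0, np.float64(0.0031), 0, -5.8, 0, np.float64(-0.0261), 0, np.float64(0.0035), 0, -8.6, 0, np.float64(-0.0348), 0, np.float64(0.0032), 0, -11.5, 0, np.float64(-0.0435), 0, np.float64(0.0021), 0, -14.4, 0, np.float64(-0.052), 0, np.float64(0.0003), 0, -17.2, 0, np.float64(-0.0604), 0, np.float64(-0.0022), 0, -20.1, 0, np.float64(-0.0684), 0, np.float64(-0.0055), 0, -23.0, 0]
```

Call:
arm_command(deltas=[-0.0086,0,0.0019,0,-2.9,0,-0.0173,0,0.0031,0,-5.8,0,-0.0261,0,0.0035,0,-8.6,0,-0.0348,0,0.0032,0,-11.5,0,-0.0435,0,0.0021,0,-14.4,0,-0.052,0,0.0003,0,-17.2,0,-0.0604,0,-0.0022,0,-20.1,0,-0.0684,0,-0.0055,0,-23,0])

```text
time: 21.38
ee_pos: [0.5976, -0.1946, 0.066]
eef_rot: [0.292, -0.642, 0.646, -0.291]
ft_force: [3.0, -11.6, -4.4]
width: 0.0156
```

```bash
python3 -c "
from arc import *
arc(-42,-7,7,-132,-110,r0=.101,r1=.1005)
s=r.read_state();v=s['ee_pos'][:2]-[.5232,-.124];print(np.linalg.norm(v),np.degrees(np.arctan2(v[1],v[0])));delta(s,s['ee_pos'])
p=r.camera('side');cv2.imwrite('pics/i.png',cv2.resize(p['image'][180:340,230:400,::-1],None,fx=3.5,fy=3.5,interpolation=2))"
```

```text
21.38 [ 0.5976 -0.1946  0.066 ] f [  3.02 -11.64  -4.45] m [-2.59 -0.44  0.28] w 0.0156 q [-0.31  0.56  0.73  1.66 -0.41  1.08 -1.75]
[np.float64(-0.0088), 0, np.float64(-0.0005), 0, -3.1, 0, np.float64(-0.0175), 0, np.float64(-0.0017), 0, -6.3, 0, np.float64(-0.0261), 0, np.float64(-0.0036), 0, -9.4, 0, np.float64(-0.0344), 0, np.float64(-0.0064), 0, -12.6, 0, np.float64(-0.0425), 0, np.float64(-0.0098), 0, -15.7, 0, np.float64(-0.0503), 0, np.float64(-0.0139), 0, -18.9, 0, np.float64(-0.0576), 0, np.float64(-0.0187), 0, -22.0, 0]
0.10254425127169901 -43.48060768662947
d [0. 0. 0.] rot [-0.23  0.    0.19] yaw now -131.27
```

View pics/i.png

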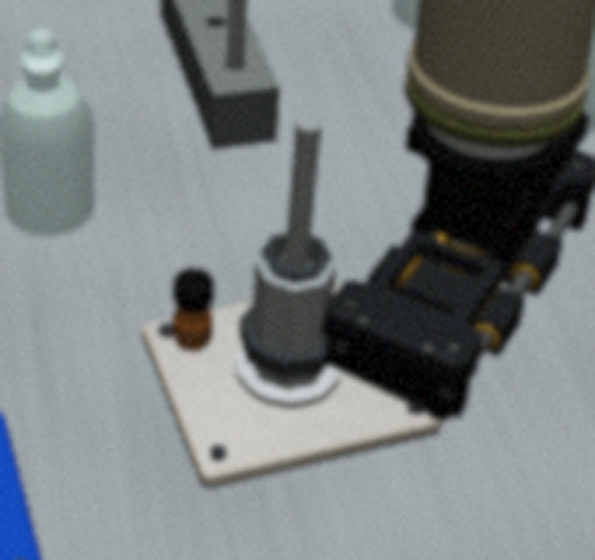

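```bash
python3 -c "
from arc import *
arc(-42,-7,7,-132,-110,r0=.101,r1=.1028)"
```

```text
21.43 [ 0.5987 -0.1933  0.066 ] f [ 4.34 -9.97 -4.96] m [-2.44 -0.73  0.21] w 0.0153 q [-0.31  0.56  0.73  1.66 -0.41  1.08 -1.75]
[np.float64(-0.0088), 0, np.float64(-0.0001), 0, -3.1, 0, np.float64(-0.0176), 0, np.float64(-0.001), 0, -6.3, 0, np.float64(-0.0263), 0, np.float64(-0.0027), 0, -9.4, 0, np.float64(-0.0349), 0, np.float64(-0.0051), 0, -12.6, 0, np.float64(-0.0432), 0, np.float64(-0.0083), 0, -15.7, 0, np.float64(-0.0513), 0, np.float64(-0.0122), 0, -18.9, 0, np.float64(-0.059), 0, np.float64(-0.0168), 0, -22.0, 0]
```

Call:
arm_command(deltas=[-0.0088,0,0.0005,0,-3.1,0,-0.0176,0,0,0,-6.3,0,-0.0263,0,-0.0017,0,-9.4,0,-0.0349,0,-0.0041,0,-12.6,0,-0.0432,0,-0.0075,0,-15.7,0,-0.0513,0,-0.0115,0,-18.9,0,-0.059,0,-0.016,0,-22,0])

```text
time: 22.3
ee_pos: [0.625, -0.1383, 0.0662]
eef_rot: [0.41, -0.575, 0.578, -0.409]
ft_force: [2.9, -6.1, -1.3]
width: 0.0153
```

```bash
python3 -c "
from arc import *
s=r.read_state();show(s);v=s['ee_pos'][:2]-[.5232,-.124];print(np.linalg.norm(v),np.degrees(np.arctan2(v[1],v[0])));delta(s,s['ee_pos'])
arc(-7,1,3,-110,-107,r0=.1025,r1=.103)"
```

```text
22.3 [ 0.625  -0.1383  0.0662] f [ 2.86 -6.05 -1.32] m [-1.46 -0.28  0.19] w 0.0153 q [-0.32  0.56  0.63  1.62 -0.36  1.08 -1.5 ]
0.1028226476873395 -7.999667249761537
d [0. 0. 0.] rot [-0.15  0.    0.16] yaw now -109.21
22.3 [ 0.625  -0.1383  0.0662] f [ 2.86 -6.05 -1.32] m [-1.46 -0.28  0.19] w 0.0153 q [-0.32  0.56  0.63  1.62 -0.36  1.08 -1.5 ]
[np.float64(-0.0047), 0, np.float64(-0.001), 0, -1.0, 0, np.float64(-0.0093), 0, np.float64(-0.0023), 0, -2.0, 0, np.float64(-0.0139), 0, np.float64(-0.0037), 0, -3.0, 0]
```

Call:
arm_command(deltas=[-0.003,0,-0.0006,0,0,0,-0.006,0,-0.0013,0,0,0,-0.009,0,-0.002,0,0,0])

```text
time: 22.68
ee_pos: [0.6261, -0.129, 0.0662]
eef_rot: [0.409, -0.576, 0.578, -0.409]
ft_force: [1.9, -6.4, -0.8]
width: 0.0156
```

Call:
arm_command(deltas=[-0.0015,0,-0.0005,0,0,0,-0.003,0,-0.001,0,0,0])

```text
time: 22.92
ee_pos: [0.6261, -0.1286, 0.0663]
eef_rot: [0.409, -0.575, 0.579, -0.408]
ft_force: [5.1, -16.3, -4.3]
width: 0.0155
```

Call:
arm_command(deltas=[-0.001,0,-0.0002,0,0,0,-0.001,0,-0.0002,0,0,0])

```text
time: 23.18
ee_pos: [0.6261, -0.1286, 0.0663]
eef_rot: [0.409, -0.575, 0.58, -0.408]
ft_force: [5.0, -16.8, -4.2]
width: 0.0156
```

Call:
arm_command(deltas=[0,0,0,0,0,0,0,0,0,0,0,0,0.003,0,0.0007,0,0,0,0.004,0,0.0008,0,0,0,0.004,0,0.0008,0,0,0], hand=0.6)

```text
time: 23.8
ee_pos: [0.6252, -0.1266, 0.0658]
eef_rot: [-0.409, 0.577, -0.576, 0.409]
ft_force: [-0.5, 0.3, -0.4]
width: 0.0507
```

```bash
python3 -c "
from arc import *
s=look('pics/w10.png',[])"
```

```text
23.8 [ 0.6252 -0.1266  0.0658] f [-0.53  0.35 -0.35] m [ 0.01  0.15 -0.03] w 0.0507 q [-0.34  0.55  0.63  1.62 -0.36  1.08 -1.52]
```

View pics/w10.png

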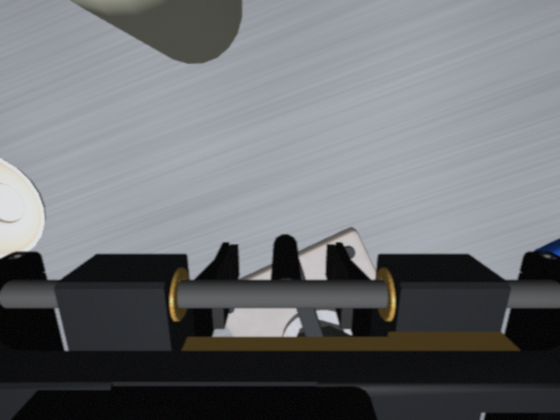

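Peg (col 286, row 250) sits free between the open fingers; lift straight up.

Call:
arm_command(deltas=[0,-0.03,0,0,0,0,0,-0.08,0,0,0,0,0,-0.14,0,0,0,0,0,-0.2,0,0,0,0,0,-0.2,0,0,0,0,0,-0.2,0,0,0,0])

```text
time: 24.6
ee_pos: [0.6252, -0.1263, 0.2654]
eef_rot: [-0.41, 0.577, -0.576, 0.41]
ft_force: [-0.0, 0.1, -0.7]
width: 0.052
```

```bash
python3 -c "
from arc import *
s=look('pics/w11.png',[])
for n in ['scene','side']:
    p=r.camera(n);cv2.imwrite('pics/k_%s.png'%n,p['image'][:,:,::-1])
    c=(130,250,180,290) if n=='scene' else (190,310,250,370)
    cv2.imwrite('pics/kz_%s.png'%n,cv2.resize(p['image'][c[0]:c[1],c[2]:c[3],::-1],None,fx=5,fy=5,interpolation=2))"
```

```text
24.6 [ 0.6252 -0.1263  0.2654] f [-0.02  0.1  -0.67] m [0.02 0.21 0.08] w 0.052 q [-0.38  0.4   0.7   1.39 -0.25  1.45 -1.59]
```

View pics/k_scene.png

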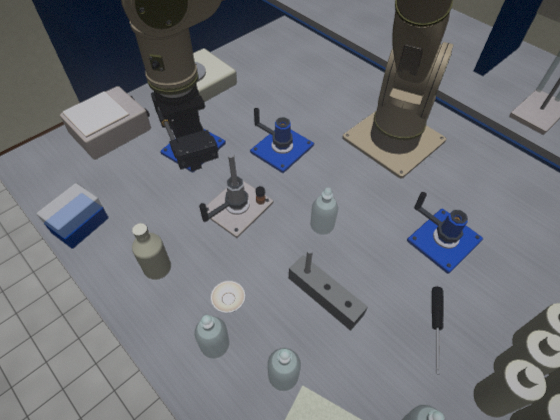

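View pics/kz_scene.png

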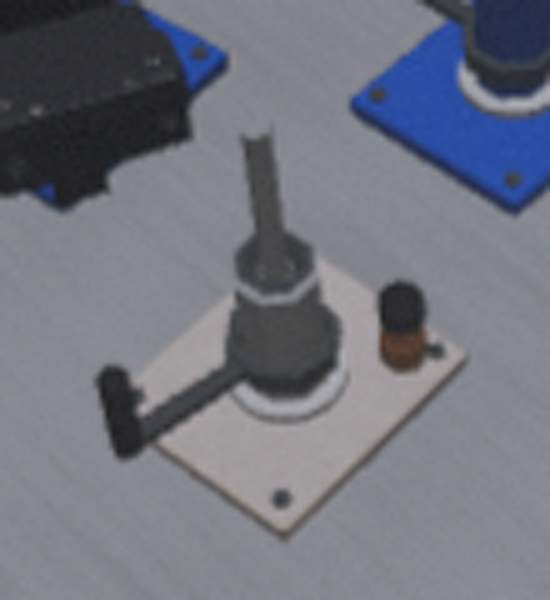

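View pics/kz_side.png

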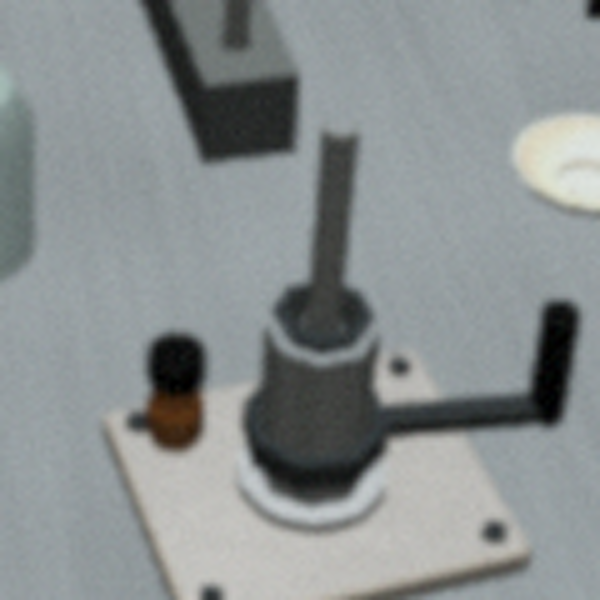

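View pics/w11.png

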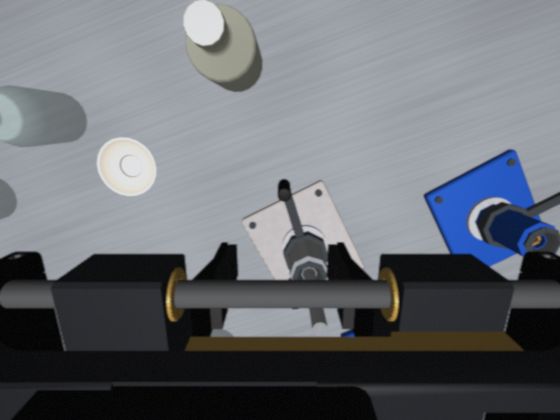

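```bash
python3 -c "
from arc import *
Z['s1']=('scene',130,180,5);Z['s2']=('side',190,250,5)
g=tri(('s1',113,378),('s2',560,313))[0];print(g)
v=g[:2]-[.526,-.124];print(np.linalg.norm(v),np.arctan2(v[1],v[0])+1.453)
s=r.read_state();show(s);r.close_job()"
```

```text
[ 0.62492889 -0.12698113  0.09925524]
0.09897380101060498 1.4228750776538146
24.75 [ 0.6248 -0.1263  0.2643] f [ 0.06 -0.16  0.11] m [-0.08  0.17  0.  ] w 0.0525 q [-0.38  0.4   0.7   1.39 -0.25  1.45 -1.59]
the job is handed in; nothing more can be done
```

The round post is clamped in the white stand's collet, fully home on the depth stop. I handed the job in at about 24.8 s of the 58 s allowed.

- **Insertion:** The post met the friction ring at about 5 N measured and slid down at a steady 5–6 N. It stopped hard about 77 mm below the mouth, where an extra 0.7 mm command produced no movement. The highest reading was 14 N in total, which I estimate as about 9 N on the stop, under the 20 N limit.
- **Lever:** I swung it to its end of travel, where the force rose to about 17 N with no more movement. I then let go and lifted clear.

**Last checks:**
- **Lever angle:** The images put it at about 1.42 rad against 1.40 nominal, within my measuring error.
- **Post height:** The post top measured 0.202 m against 0.205 m expected from the arm's position. It showed no visible shift after clamping.
- **Rest of the bench:** The hex bar is still in its rack, and the vial, bottles, dish, driver and blue stands look unmoved. The hand touches nothing.
- **Disagreement:** Camera positions differed from the arm's own by about 2–3 mm in x, so I corrected for that from the images and by contact.

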